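# Let one can out of the drinks dispenser

## Robot

A 6-joint arm with a two-finger parallel gripper is mounted at the origin on the work surface. World frame = base frame: x ahead of the robot, y to its left, z up, the work surface at z = 0. Lengths are in m, angles in rad, forces in N, time in s.
With the tool pointing down it reaches from about 0.35 to 0.975 m from the base axis. Payload 4.9 kg.
Tool frame: the origin (TCP) lies on the centre line of the jaws, within the pads' length; the fingertips stand 17 mm ahead of it and the grasp point (between the pads) lies 2 mm behind it (ctrl.tcp_to_tips is the x of the fingertips in the tool frame, in m); x points along the fingers, z is the direction in which the jaws open and shut, and the axes are right-handed (so a half turn about x gives the same grasp; the last joint's range is limited). The gripper opens to 85 mm and grips with 20 to 120 N. Pads are 22 mm wide; open, the fingers measure 114 mm over their backs; the gripper's body (76 mm by 85 mm) begins 54 mm behind the grasp point. The pads swing forward as they close: fully open they stand 13 mm farther back than shut.
Start: joints at [1.08, 0.053, 1.613, -0, 1.476, -0.119], TCP at [0.227, 0.582, 0.248] pointing down, gripper open.
Joint ranges: [-3.01, 3.01], [-1.01, 2.22], [0.06, 2.58], [-1.02, 4.17], [0.09, 2.62], [-3.14, 3.14]. Speed limits (rad/s): [2.57, 2.57, 3.14, 3.14, 3.14, 3.14].

## Interface

Orientations are given as a rotation vector (axis times angle).
In Python, from station import ctrl, cams, finder gives the robot as it stands.
- The arm moves only by the tool step_arm, never from a script. Its argument "moves" is a list of rows, each a list of 3 entries, a list of its own where there are three numbers: the shift along the tool's x, y, z in cm, then the turn, a rotation vector about the tool's x, y, z in degrees, then the opening, from 0 (shut) to 1 (fully open). A call has exactly 10 rows; each row is the pose to reach, as a shift and turn from the pose measured when the call began, along the tool's axes at that moment; what a row does not reach only later rows make up. A row lasts 1/12 s, in which the tool goes at most 41.7 mm and 7.16 degrees, less where a joint would pass 70% of its speed; a pose out of reach is approached as far as the arm can. A call with a gripper value outside its range is refused whole. The fingers move at their own pace and stop on an object; "grip_force" is the grip in N (left out, the last holds). Time passes only in rows, so rows that repeat a pose let the fingers close, or fill a call up. It gives the time, the measured TCP pose, the force and the opening at its end, in the units of the state.
- ctrl.get_obs(): the state, without advancing time (a new reading comes with each control period).
- cams.get_image(name): name is "scene" or "side" or "wrist"; returns a dict with "pixels" (384x512x3 uint8, blue, green, red), "fx", "fy", "cx", "cy" (pixels), "position" and "attitude" of the camera in the world. Camera axes: x right, y up, looking along -z (the intrinsics and any distortion apply to the point x, -y, -z); pixel columns grow to the right and rows downward; lengths in m; the calibration is good to about 2 mm. A picture is of the moment at which its call begins. There is no depth.
- ctrl.finish_job(): hands the job in, once; it reports no verdict.
Trained networks look in the newest picture that a camera, given by its name, has taken for a name from the list of things; names that differ only in an ending like _2 or _b are one class to them, and where a whole thing is asked for, a point or a joint stands for the part that bears it (a point fixed in the world has none). Each returns a list of dicts, best first, with "conf" (0 to 1); they miss things now and then, are a little off and sometimes report something else, mostly with a low value. They report only what shows in the picture. A call takes as long as a camera call.
- finder.find_in(camera, name): "at" ([column, row] in pixels, amid what is visible of it).
- finder.regions_of(camera, name): "region" (384x512 bool, what is visible of it) and "at" ([column, row] in pixels, amid what is visible of it).
- finder.tip_of(camera, name): "at" ([column, row] in pixels: a listed point, or the origin of a listed thing).
The state is a dict: "t": time; "q": joint angles; "dq": joint speeds; "effort": joint torques, N m; "tool_pos": TCP position; "tool_rot": TCP orientation; "contact_force": force on the tool from outside, world axes, zero at the start; "wrist_torque": the same for the moment, N m; "opening": finger opening in m.
Only numpy, scipy, OpenCV 4.12 (cv2) and the standard library are available. Lean on these libraries where they do the work, as an engineer would, in place of code of your own. Each camera call takes 0.05 s, during which the arm holds its last target. There are 200 camera calls.

## Task

Let just one red can out of its dispenser: with the fingertips, press the red lever pad on the side of the red cans' dispenser all the way down, keep it down until the front can has rolled into the tray, then let the lever spring right back up so that the other cans stay behind the gate. Do not touch any can, and leave the green cans' lever, the mug, the jar and the tumbler alone.

Things in the scene. Friction and masses are not known exactly. Their poses are not given: they have to be found in the camera images.
- red_rack: Fixed steel gravity dispenser with three red cans in single file, 308 mm long, 100 mm wide, on a 4 mm rubber mat beside its twin (which is which varies). Origin under the middle of its foot plate; +x points down the lane (slope 0.16 rad) to the pick-up tray, z up. Front can at x 36 mm, centre 62 mm up. Its rocking lever pivots above the front can; the lever's long arm runs back (-x) along the -y side.
- red_tray (a point): Where the centre of a red can lies once it has rolled into the pick-up tray at the dispenser's low end, against the front lip: 122 mm ahead (+x) of the rack's origin, 48 mm above the mat.
- red_gate (a point): Middle of the gate bar (4 mm thick, yellow plate on it) at the front end of the red cans' lever. At rest it lies before the front can's upper half; it rises about 14 mm, clear of the can, when the pad is pressed.
- red_pad (a point): Centre of the top of the red cans' lever pad, itself red: 44 mm along the lane, 36 mm across, 6 mm thick, 75 mm to the rack's -y side of the lane's middle, free space below. At rest 141 mm above the table, rising to the rear by 0.37 rad; fully pressed 52 mm lower, moved under 10 mm horizontally: a straight push down follows it. Cans beside it reach up to 110 mm above the table.
- red_lever (a joint): Rocking lever of the red cans, rad: 0 at rest (pad up, gate down), 0.74 pad fully down at its stop. Pressing lifts the gate and drops a stop bar behind the front can, so only one can goes (the row creeps on a little first); it passes from about 0.63 on and needs a second to roll into the tray. A spring returns the lever (3 N at the pad at first, 6 N at the stop); then the next cans roll up to the gate.
- red_can_1: Red mini drink can, first (at the gate) in the row when the work begins: 53 mm in diameter, 90 mm long, lying on its side across the lane. Origin at its centre, its y axis along the can.
- red_can_2: Red mini drink can, second in the row when the work begins: 53 mm in diameter, 90 mm long, lying on its side across the lane. Origin at its centre, its y axis along the can.
- red_can_3: Red mini drink can, third in the row when the work begins: 53 mm in diameter, 90 mm long, lying on its side across the lane. Origin at its centre, its y axis along the can.
- green_rack: Fixed steel gravity dispenser with three green cans in single file, 308 mm long, 100 mm wide, on a 4 mm rubber mat beside its twin (which is which varies). Origin under the middle of its foot plate; +x points down the lane (slope 0.16 rad) to the pick-up tray, z up. Front can at x 36 mm, centre 62 mm up. Its rocking lever pivots above the front can; the lever's long arm runs back (-x) along the -y side.
- green_tray (a point): Where the centre of a green can lies once it has rolled into the pick-up tray at the dispenser's low end, against the front lip: 122 mm ahead (+x) of the rack's origin, 48 mm above the mat.
- green_gate (a point): Middle of the gate bar (4 mm thick, yellow plate on it) at the front end of the green cans' lever. At rest it lies before the front can's upper half; it rises about 14 mm, clear of the can, when the pad is pressed.
- green_pad (a point): Centre of the top of the green cans' lever pad, itself green: 44 mm along the lane, 36 mm across, 6 mm thick, 75 mm to the rack's -y side of the lane's middle, free space below. At rest 141 mm above the table, rising to the rear by 0.37 rad; fully pressed 52 mm lower, moved under 10 mm horizontally: a straight push down follows it. Cans beside it reach up to 110 mm above the table.
- green_lever (a joint): Rocking lever of the green cans, rad: 0 at rest (pad up, gate down), 0.74 pad fully down at its stop. Pressing lifts the gate and drops a stop bar behind the front can, so only one can goes (the row creeps on a little first); it passes from about 0.63 on and needs a second to roll into the tray. A spring returns the lever (3 N at the pad at first, 6 N at the stop); then the next cans roll up to the gate.
- green_can_1: Green mini drink can, first (at the gate) in the row when the work begins: 53 mm in diameter, 90 mm long, lying on its side across the lane. Origin at its centre, its y axis along the can.
- green_can_2: Green mini drink can, second in the row when the work begins: 53 mm in diameter, 90 mm long, lying on its side across the lane. Origin at its centre, its y axis along the can.
- green_can_3: Green mini drink can, third in the row when the work begins: 53 mm in diameter, 90 mm long, lying on its side across the lane. Origin at its centre, its y axis along the can.
- mug: White mug, 82 mm across, 95 mm tall, on the table beyond the trays; bystander. Origin under its centre.
- jar: Clear jar with a red lid, 84 mm across, 120 mm tall, beyond the trays; bystander. Origin under its centre.
- tumbler: Glass tumbler, 72 mm across, 110 mm tall, behind the dispensers' rear ends; bystander. Origin under its centre.

How it is judged:
On the way:
1. the red cans' lever is pressed down far enough to open the gate (value of joint red_lever above 0.62 rad), for 0.1 s.
At the end, for the whole second after the job is handed in: First red can at rest in the tray (centre 110 to 132 mm ahead of the rack's origin, within 10 mm of mid-lane); second red can at the gate, third behind it (each within about 10 mm); red cans' lever back up (below 0.06 rad); red cans slower than 0.02 m/s (x of red_can_1 in the frame of red_rack between 0.11 and 0.132 m and y of red_can_1 in the frame of red_rack between -0.01 and 0.01 m and z of red_can_1 in the frame of red_rack between 0.038 and 0.058 m and x of red_can_2 in the frame of red_rack between 0.026 and 0.047 m and x of red_can_3 in the frame of red_rack between -0.027 and -0.006 m and value of joint red_lever below 0.06 rad and linear speed of each of red_can_1, red_can_2, red_can_3 below 0.02 m/s); the robot touches nothing.
It fails at once if the robot touches a can (contact force between any of the fingers, the arm and red_can_1 above 0.3 N or contact force between any of the fingers, the arm and red_can_2 above 0.3 N or contact force between any of the fingers, the arm and red_can_3 above 0.3 N or contact force between any of the fingers, the arm and green_can_1 above 0.3 N or contact force between any of the fingers, the arm and green_can_2 above 0.3 N or contact force between any of the fingers, the arm and green_can_3 above 0.3 N).
It fails at once if a can is lifted (height (world z) of any of red_can_1, green_can_1 above 0.0811 m or height (world z) of any of red_can_2, green_can_2 above 0.0896 m or height (world z) of any of red_can_3, green_can_3 above 0.0981 m).
It fails at once if a second red can gets past the gate (x of red_can_2 in the frame of red_rack above 0.06 m).
It fails at once if the green cans' lever is pressed or a green can is shifted (value of joint green_lever above 0.15 rad or distance of any of green_can_1, green_can_2, green_can_3 from where it was at the start of the episode above 0.012 m).
It fails at once if mug, jar or tumbler is moved or tipped (distance of any of mug, jar, tumbler from where it was at the start of the episode above 0.015 m or angle between any of mug, jar, tumbler's own z axis and vertical above 0.2 rad).
It also fails if it takes over 32 s, if anything falls off the work surface, if the arm or the gripper's body presses on something with over 40 N, if the wrist force passes 120 N, or if a joint passes its speed limit or range.

## Working session

There is one attempt and no reset: what is moved stays moved. The work goes in short steps, Python scripts to look and compute and a tool call to move; the robot and the scene stay as the last step left them, time stands still between calls to the robot, and variables do not carry over. Pictures are saved under pics/ and viewed, on a budget of 10 in all, crops included, one or two more only if the job needs it, and the job is handed in when it is done.

Besides the shell and the picture viewer there is one more tool, called after ">>>" as name(argument=value, ...) on one line, values as JSON. step_arm: Moves the arm, as the interface text tells. Its arguments: {"type":"object","properties":{"moves":{"type":"array"},"grip_force":{"type":"number"}},"required":["moves"]}

```bash
mkdir -p pics
cat > h.py <<'E'
import numpy as np, cv2
from scipy.spatial.transform import Rotation as R
from station import ctrl, cams, finder
def rot(a):
    a=np.array(a,float)
    return a if a.shape==(3,3) else (R.from_quat(a).as_matrix() if a.size==4 else R.from_rotvec(a).as_matrix())
def ray(im,p):
    d=np.array([(p[0]-im['cx'])/im['fx'],-(p[1]-im['cy'])/im['fy'],-1.])
    d=rot(im['attitude'])@d
    return np.array(im['position']),d/np.linalg.norm(d)
def at_z(im,p,z):
    o,d=ray(im,p); return o+d*(z-o[2])/d[2]
def tri(rs):
    A=sum(np.eye(3)-np.outer(d,d) for o,d in rs); b=sum((np.eye(3)-np.outer(d,d))@o for o,d in rs)
    return np.linalg.solve(A,b)
E
python3 - <<'E'
from h import *
ims={}
for c in ['scene','side','wrist']:
    im=cams.get_image(c); ims[c]=im; cv2.imwrite(f'pics/{c}0.png',im['pixels'])
    print(c,{k:v for k,v in im.items() if k!='pixels'})
cv2.imwrite('pics/both0.png',cv2.resize(np.hstack([ims['scene']['pixels'],ims['side']['pixels']]),(800,300)))
for n in ['red_pad','green_pad','red_tray','green_tray','red_gate','red_rack','green_rack']:
    rs=[]
    for c in ims:
        r=finder.tip_of(c,n)
        print(n,c,[(np.round(x['at'],1),round(x['conf'],2)) for x in r[:2]])
        if r and c!='wrist' and r[0]['conf']>.3: rs.append(ray(ims[c],r[0]['at']))
    if len(rs)==2:
        p=tri(rs); print('  tri',p.round(4),[np.linalg.norm(np.cross(p-o,d)).round(4) for o,d in rs])
print(ctrl.get_obs())
E
```

```text
scene {'fx': 369.8693456532778, 'fy': 369.8693456532778, 'cx': 251.85004471843564, 'cy': 185.4321774241271, 'position': array([ 0.93519813, -0.23172775,  0.94452488]), 'attitude': array([0.51091521, 0.28707721, 0.98568361])}
side {'fx': 438.0478847517412, 'fy': 438.0478847517412, 'cx': 261.6731924062392, 'cy': 197.69886106073344, 'position': array([ 0.38086056, -0.78823861,  0.88001451]), 'attitude': array([ 0.83597289, -0.05333647, -0.17082616])}
wrist {'fx': 290.10641611363303, 'fy': 290.10641611363303, 'cx': 256.8441632633578, 'cy': 190.92099949956616, 'position': array([0.1521251 , 0.61059478, 0.37268603]), 'attitude': array([-0.28095261, -0.18921835,  1.18722833])}
red_pad scene [(array([221.2, 177.7]), 0.89)]
red_pad side [(array([240. , 216.3]), 0.63)]
red_pad wrist []
  tri [ 0.4422 -0.0229  0.1341] [np.float64(0.0045), np.float64(0.0045)]
green_pad scene []
green_pad side [(array([306.3, 218.8]), 0.97), (array([239.1, 214.5]), 0.26)]
green_pad wrist []
red_tray scene [(array([261.6, 164.9]), 0.78)]
red_tray side [(array([225.3, 200.6]), 0.82)]
red_tray wrist []
  tri [0.418 
[... 879 characters left out ...]
p.float64(0.004), np.float64(0.004)]
{'t': 1.2, 'q': array([ 1.08001372e+00,  5.26902663e-02,  1.61287341e+00, -1.79640779e-05,
        1.47599345e+00, -1.19006174e-01]), 'dq': array([-8.72822235e-04, -8.56497703e-04, -1.52063769e-03,  7.99653175e-05,
       -1.33966827e-03, -6.96941386e-04]), 'effort': array([ 5.92013166e-04, -3.93714273e+01, -3.70455229e+01, -6.22231823e-05,
        9.71584923e-04, -3.35451986e-06]), 'tool_pos': array([0.22704888, 0.58229332, 0.24832552]), 'tool_rot': array([-0.93112026,  1.36241232,  0.9311212 ]), 'contact_force': array([-0.86357874, -0.27806425, -0.80279684]), 'wrist_torque': array([-0.01383548,  0.02754964, -0.03096543]), 'opening': 0.08518193334384029}
```

View pics/both0.png

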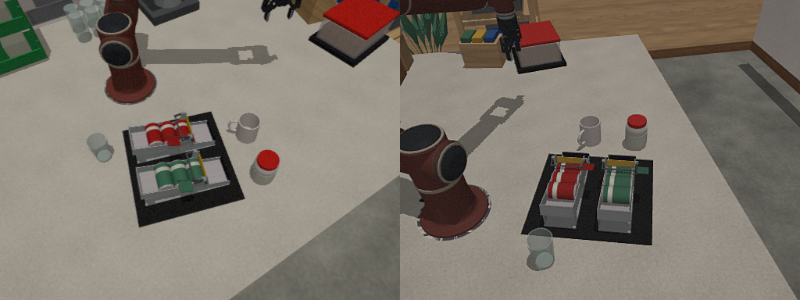

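Run:
```python
from h import *
a=cv2.imread('pics/scene0.png')[130:290,150:320]; b=cv2.imread('pics/side0.png')[180:320,150:330]
a=cv2.resize(a,(400,376),interpolation=3); b=cv2.resize(b,(400,311),interpolation=3)
b=cv2.copyMakeBorder(b,0,65,0,0,0); cv2.imwrite('pics/c0.png',np.hstack([a,b]))
```

```text
(no output)
```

View pics/c0.png

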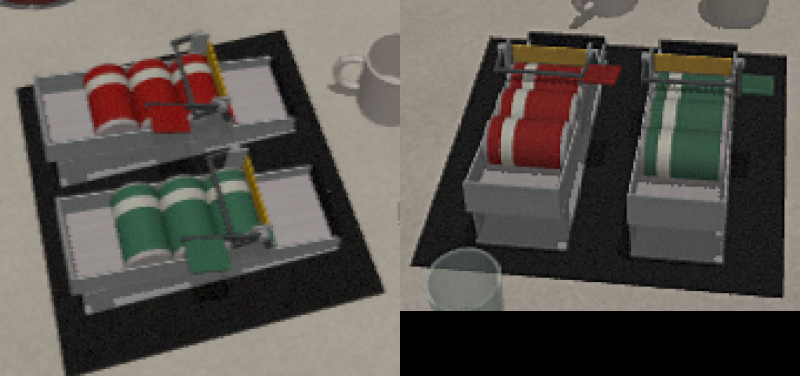

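Run:
```python
from h import *
ims={c:cams.get_image(c) for c in ['scene','side']}
S=lambda u,v:(u/2.353+150,v/2.35+130); D=lambda u,v:((u-400)/2.222+150,v/2.222+180)
for n,s,d in [('redpad',(171,120),(602,75)),('greenpad',(208,254),(757,84))]:
    rs=[ray(ims['scene'],S(*s)),ray(ims['side'],D(*d))]; p=tri(rs)
    print(n,p.round(4),[np.linalg.norm(np.cross(p-o,e)).round(4) for o,e in rs], at_z(ims['scene'],S(*s),.141).round(4),at_z(ims['side'],D(*d),.141).round(4))
ms=[at_z(ims['scene'],S(*q),.004)[:2] for q in [(15,88),(280,30),(383,292)]]
md=[at_z(ims['side'],D(*q),.004)[:2] for q in [(411,266),(492,37),(784,60),(784,297)]]
for m in (ms,md):
    e=m[1]-m[0]; print(np.round(m,3).tolist(),np.degrees(np.arctan2(e[1],e[0])))
e=md[2]-md[3];print(np.degrees(np.arctan2(e[1],e[0])))
# red region centroid refine
for c in ims:
    hs=[x for x in finder.regions_of(c,'red_pad')][:1]
    for x in hs:
        print(c,x['conf'],x['at'],x['region'].sum(),at_z(ims[c],x['at'],.141).round(4))
o=ctrl.get_obs(); print(o['t'],rot(o['tool_rot']).round(3))
```

```text
redpad [ 0.4486 -0.0211  0.1347] [np.float64(0.0009), np.float64(0.0009)] [ 0.4532 -0.0234  0.141 ] [ 0.4475 -0.0266  0.141 ]
greenpad [ 0.6106 -0.0698  0.1378] [np.float64(0.0004), np.float64(0.0004)] [ 0.6122 -0.0707  0.141 ] [ 0.6094 -0.0724  0.141 ]
[[0.218, -0.138], [0.322, 0.212], [0.704, 0.102]] 73.49311922971047
[[0.218, -0.138], [0.324, 0.216], [0.698, 0.097], [0.6, -0.249]] 73.36550122517211
74.2042806928905
scene 0.59 [227.8, 176.2] 431 [ 0.4472 -0.0046  0.141 ]
side 0.67 [219.8, 209.6] 702 [ 0.3986 -0.0022  0.141 ]
1.4 [[-0.    -0.932  0.363]
 [ 0.     0.363  0.932]
 [-1.     0.     0.   ]]
```

>>> step_arm(moves=[[[0, -2, -2.2], [-1, 0, 0], 0], [[0, -4.5, -5], [-2, 0, 0], 0], [[0, -7, -8], [-3, 0, 0], 0], [[0, -9.7, -11], [-5, 0, 0], 0], [[0, -12.3, -14], [-5, 0, 0], 0], [[0, -15, -17], [-5, 0, 0], 0], [[0, -17.6, -20], [-5, 0, 0], 0], [[0, -20.3, -23], [-5, 0, 0], 0], [[0, -23, -26], [-5, 0, 0], 0], [[0, -25.6, -29], [-5, 0, 0], 0]])

```text
t: 2.23
tool_pos: [0.3604, 0.2173, 0.2486]
tool_rot: [-0.998, 1.329, 0.997]
contact_force: [0.8, -0.5, -0.2]
opening: 0.0001
```

```bash
cat > g.py <<'E'
from h import *
import sys
o=ctrl.get_obs(); M=rot(o['tool_rot']); T=np.array([float(v) for v in sys.argv[1:4]])
d=T-o['tool_pos']; tgt=R.from_matrix(np.array([[0,-.959,.282],[0,.282,.959],[-1,0,0]]))
print(o['t'],o['tool_pos'].round(4),'shift cm',(M.T@d*100).round(2),'turn',np.degrees((R.from_matrix(M).inv()*tgt).as_rotvec()).round(2),o['contact_force'].round(2),round(o['opening'],4),ctrl.tcp_to_tips)
E
python3 g.py .45 -.024 .22
```

```text
2.2333 [0.3604 0.2173 0.2486] shift cm [  2.86 -15.36 -20.66] turn [0.12 0.03 0.06] [ 0.8  -0.54 -0.25] 0.0001 0.017
```

>>> step_arm(moves=[[[0, -1.7, -2.3], [0, 0, 0], 0], [[0, -3.7, -5], [0, 0, 0], 0], [[0, -5.7, -7.7], [0, 0, 0], 0], [[0, -7.7, -10.4], [0, 0, 0], 0], [[0, -9.8, -13.2], [0, 0, 0], 0], [[0.5, -11.8, -15.9], [0, 0, 0], 0], [[1.5, -13.6, -18.3], [0, 0, 0], 0], [[2.3, -14.8, -19.8], [0, 0, 0], 0], [[2.9, -15.4, -20.7], [0, 0, 0], 0], [[2.9, -15.4, -20.7], [0, 0, 0], 0]])

```text
t: 3.07
tool_pos: [0.4498, -0.0258, 0.2181]
tool_rot: [-0.994, 1.332, 0.997]
contact_force: [-1.4, 0.1, 0.6]
opening: 0.0002
```

```bash
python3 g.py .45 -.024 .16
python3 - <<'E'
from h import *
ims={c:cams.get_image(c) for c in ['scene','side','wrist']}
a=ims['scene']['pixels'][130:290,150:320]; b=ims['side']['pixels'][150:290,150:330]
a=cv2.resize(a,(400,300),interpolation=3); b=cv2.resize(b,(400,300),interpolation=3)
w=cv2.resize(ims['wrist']['pixels'],(400,300)); 
cv2.imwrite('pics/c1.png',np.vstack([np.hstack([a,b]),np.hstack([w,w*0])]))
cv2.imwrite('pics/w1.png',ims['wrist']['pixels'])
print(ims['wrist']['position'],ims['wrist']['attitude'])
E
```

```text
3.0667 [ 0.4498 -0.0258  0.2181] shift cm [5.81 0.03 0.17] turn [-0.04  0.02 -0.1 ] [-1.39  0.14  0.61] 0.0002 0.017
[ 0.37289873 -0.00231104  0.34498898] [-0.27320807 -0.20612323  1.2734333 ]
```

View pics/c1.png

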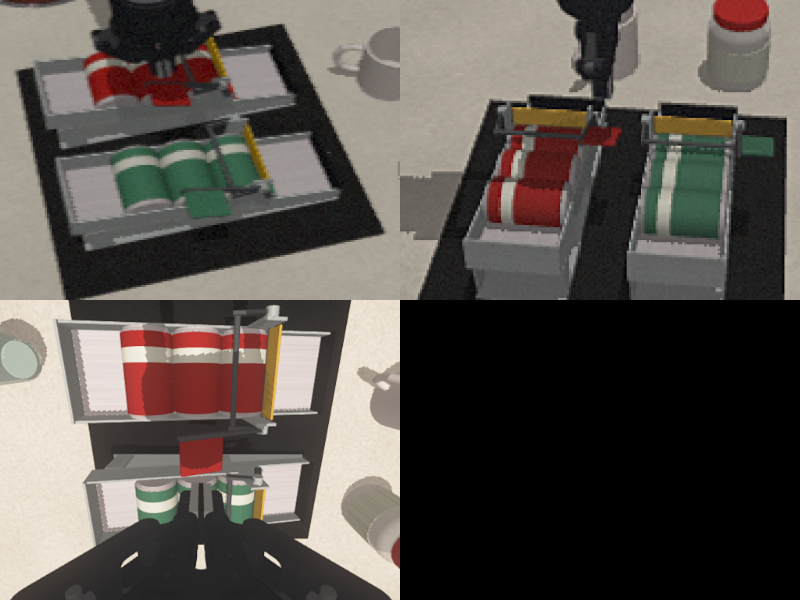

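Run:
```python
from h import *
im={'fx':290.106,'fy':290.106,'cx':256.84,'cy':190.92,'position':[0.37289873,-0.00231104,0.34498898],'attitude':[-0.27320807,-0.20612323,1.2734333]}
p=cv2.imread('pics/w1.png').astype(int); B,G,Rr=p[...,0],p[...,1],p[...,2]
m=((Rr>70)&(Rr>2.2*G)&(Rr>2.2*B)).astype(np.uint8); m[:172]=0; m[235:]=0; m[:,:215]=0; m[:,300:]=0
n,l,s,c=cv2.connectedComponentsWithStats(m); i=1+s[1:,4].argmax(); print(s[i],c[i])
ce=at_z(im,c[i],.141); print(ce)
u=np.array([.282,.959,0]);v=np.array([-.959,.282,0])
for q in [(s[i][0],c[i][1]),(s[i][0]+s[i][2],c[i][1]),(c[i][0],s[i][1]),(c[i][0],s[i][1]+s[i][3])]:
    d=at_z(im,q,.141)-ce; print((d@u).round(4),(d@v).round(4))
# lane walls check: red lane edges
```

```text
[ 230  176   55   50 2330] [256.95493562 200.02446352]
[ 0.4445947  -0.02301642  0.141     ]
-0.0202 0.0
0.021 -0.0
-0.0 0.0186
0.0 -0.0213
```

>>> step_arm(moves=[[[1.5, 0.1, 0.2], [0, 0, 0], 0], [[3, 0.1, 0.2], [0, 0, 0], 0], [[4.2, 0.1, 0.2], [0, 0, 0], 0], [[5, 0.1, 0.2], [0, 0, 0], 0], [[5.6, 0.1, 0.2], [0, 0, 0], 0], [[6.2, 0.1, 0.2], [0, 0, 0], 0], [[6.6, 0.1, 0.2], [0, 0, 0], 0], [[7, 0.1, 0.2], [0, 0, 0], 0], [[7.2, 0.1, 0.2], [0, 0, 0], 0], [[7.2, 0.1, 0.2], [0, 0, 0], 0]])

```text
t: 4.05
tool_pos: [0.4504, -0.0217, 0.1483]
tool_rot: [-0.999, 1.327, 0.996]
contact_force: [1.6, -1.2, 3.2]
opening: -0.0001
```

```bash
python3 g.py .4485 -.0235 .11
python3 - <<'E'
from h import *
ims={c:cams.get_image(c) for c in ['side','wrist']}
b=cv2.resize(ims['side']['pixels'][150:290,150:330],(400,300),interpolation=3)
w=cv2.resize(ims['wrist']['pixels'],(400,300)); cv2.imwrite('pics/c2.png',np.hstack([w,b]))
E
```

```text
4.05 [ 0.4504 -0.0217  0.1483] shift cm [ 3.83  0.15 -0.23] turn [0.15 0.06 0.15] [ 1.61 -1.24  3.19] -0.0001 0.017
```

View pics/c2.png

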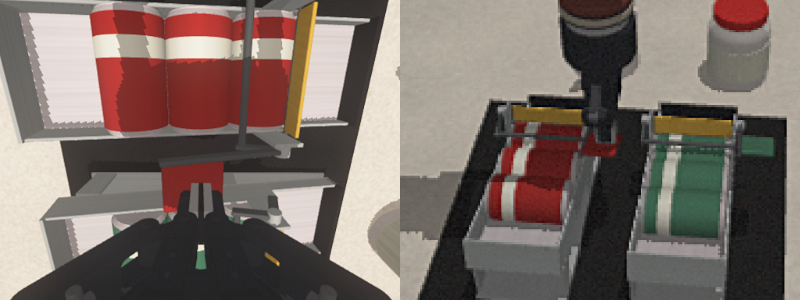

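>>> step_arm(moves=[[[-1.3, 0.1, -0.1], [0, 0, 0], 0], [[-2.5, 0.3, -0.3], [0, 0, 0], 0], [[-2.5, 0.6, -0.7], [0, 0, 0], 0], [[-2.5, 0.6, -0.7], [0, 0, 0], 0], [[-1.5, 0.6, -0.7], [0, 0, 0], 0], [[-0.6, 0.6, -0.7], [0, 0, 0], 0], [[0.2, 0.6, -0.7], [0, 0, 0], 0], [[0.8, 0.6, -0.7], [0, 0, 0], 0], [[1, 0.6, -0.7], [0, 0, 0], 0], [[1, 0.6, -0.7], [0, 0, 0], 0]])

```text
t: 4.98
tool_pos: [0.4421, -0.0265, 0.1371]
tool_rot: [-0.997, 1.329, 0.998]
contact_force: [-0.2, -2.0, 2.3]
opening: 0.0001
```

```bash
python3 g.py .4485 -.0235 .11
python3 - <<'E'
from h import *
ims={c:cams.get_image(c) for c in ['side','wrist']}
b=cv2.resize(ims['side']['pixels'][190:260,200:290],(400,311),interpolation=3)[:300]
w=cv2.resize(ims['wrist']['pixels'][150:330,140:380],(400,300)); cv2.imwrite('pics/c3.png',np.hstack([w,b]))
E
```

```text
4.9833 [ 0.4421 -0.0265  0.1371] shift cm [ 2.71 -0.54  0.46] turn [0.14 0.08 0.01] [-0.21 -2.    2.31] 0.0001 0.017
```

View pics/c3.png

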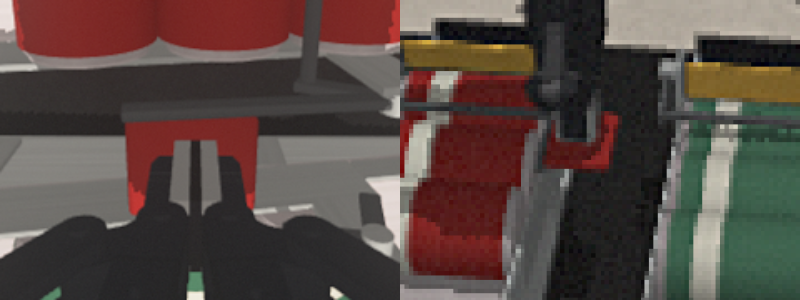

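The fingertips now sit centrally on the red pad: pad columns 125–258 and fingers about 150–240 in the left crop. Next I press down.

>>> step_arm(moves=[[[0.5, 0, 0], [0, 0, 0], 0], [[1, 0, 0], [0, 0, 0], 0], [[1.4, 0, 0], [0, 0, 0], 0], [[1.8, 0, 0], [0, 0, 0], 0], [[2.1, 0, 0], [0, 0, 0], 0], [[2.3, 0, 0], [0, 0, 0], 0], [[2.5, 0, 0], [0, 0, 0], 0], [[2.6, 0, 0], [0, 0, 0], 0], [[2.7, 0, 0], [0, 0, 0], 0], [[2.7, 0, 0], [0, 0, 0], 0]])

```text
t: 5.92
tool_pos: [0.4428, -0.0262, 0.1114]
tool_rot: [-0.997, 1.327, 0.997]
contact_force: [-0.4, -0.5, 6.0]
opening: -0.0003
```

>>> step_arm(moves=[[[0.1, 0, 0], [0, 0, 0], 0], [[0.2, 0, 0], [0, 0, 0], 0], [[0.3, 0, 0], [0, 0, 0], 0], [[0.3, 0, 0], [0, 0, 0], 0], [[0.3, 0, 0], [0, 0, 0], 0], [[0.3, 0, 0], [0, 0, 0], 0], [[0.3, 0, 0], [0, 0, 0], 0], [[0.3, 0, 0], [0, 0, 0], 0], [[0.3, 0, 0], [0, 0, 0], 0], [[0.3, 0, 0], [0, 0, 0], 0]])

```text
t: 6.75
tool_pos: [0.443, -0.0257, 0.109]
tool_rot: [-0.997, 1.326, 0.998]
contact_force: [-2.4, 0.2, 5.0]
opening: 0.0
```

Run:
```python
from h import *
ims={c:cams.get_image(c) for c in ['scene','side','wrist']}
a=cv2.resize(ims['scene']['pixels'][130:220,150:300],(400,240),interpolation=3)
b=cv2.resize(ims['side']['pixels'][180:265,180:320],(400,240),interpolation=3)
w=cv2.resize(ims['wrist']['pixels'],(400,300)); cv2.imwrite('pics/c4.png',np.vstack([np.hstack([a,b]),np.hstack([w,w*0])]))
```

```text
(no output)
```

View pics/c4.png

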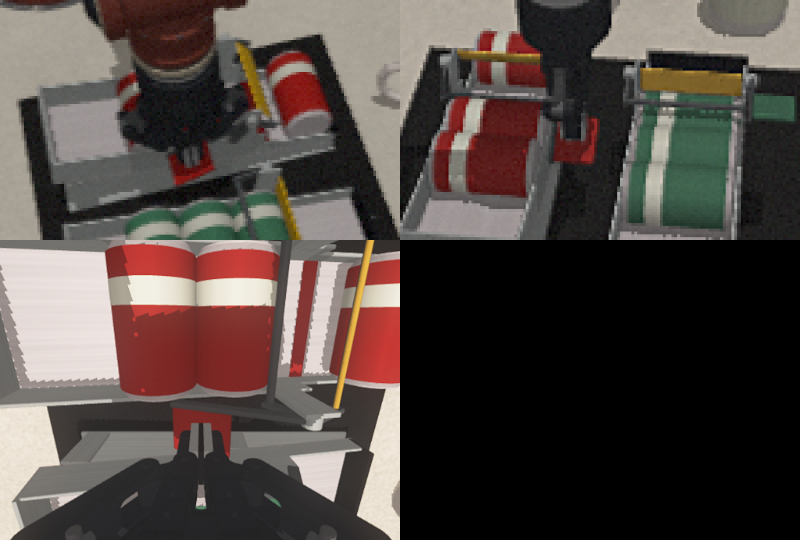

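The front can has passed the gate and is in the tray, with the other two held by the stop bar. I'll press a bit further to the stop and hold.

>>> step_arm(moves=[[[0.1, 0, 0], [0, 0, 0], 0], [[0.2, 0, 0], [0, 0, 0], 0], [[0.3, 0, 0], [0, 0, 0], 0], [[0.3, 0, 0], [0, 0, 0], 0], [[0.3, 0, 0], [0, 0, 0], 0], [[0.3, 0, 0], [0, 0, 0], 0], [[0.3, 0, 0], [0, 0, 0], 0], [[0.3, 0, 0], [0, 0, 0], 0], [[0.3, 0, 0], [0, 0, 0], 0], [[0.3, 0, 0], [0, 0, 0], 0]])

```text
t: 7.73
tool_pos: [0.4432, -0.0255, 0.1077]
tool_rot: [-0.996, 1.326, 0.999]
contact_force: [-6.7, 0.8, 14.0]
opening: 0.0003
```

The force jumped to 14 N, so the lever is at its stop. Now a quick straight release.

>>> step_arm(moves=[[[-2, 0, 0], [0, 0, 0], 0], [[-5, 0, 0], [0, 0, 0], 0], [[-8, 0, 0], [0, 0, 0], 0], [[-11, 0, 0], [0, 0, 0], 0], [[-13, 0, 0], [0, 0, 0], 0], [[-14.5, 0, 0], [0, 0, 0], 0], [[-15, 0, 0], [0, 0, 0], 0], [[-15, 0, 0], [0, 0, 0], 0], [[-15, 0, 0], [0, 0, 0], 0], [[-15, 0, 0], [0, 0, 0], 0]])

```text
t: 8.57
tool_pos: [0.4421, -0.0257, 0.2557]
tool_rot: [-0.994, 1.328, 1.001]
contact_force: [-0.3, -0.4, -0.8]
opening: 0.0
```

>>> step_arm(moves=[[[0, 0, 0], [0, 0, 0], 0], [[0, 0, 0], [0, 0, 0], 0], [[0, 0, 0], [0, 0, 0], 0], [[0, 0, 0], [0, 0, 0], 0], [[0, 0, 0], [0, 0, 0], 0], [[0, 0, 0], [0, 0, 0], 0], [[0, 0, 0], [0, 0, 0], 0], [[0, 0, 0], [0, 0, 0], 0], [[0, 0, 0], [0, 0, 0], 0], [[0, 0, 0], [0, 0, 0], 0]])

```text
t: 9.4
tool_pos: [0.4421, -0.0257, 0.2557]
tool_rot: [-0.994, 1.328, 1.001]
contact_force: [0.5, 0.2, 0.3]
opening: -0.0002
```

Run:
```python
from h import *
ims={c:cams.get_image(c) for c in ['scene','side','wrist']}
a=cv2.resize(ims['scene']['pixels'][130:220,150:300],(400,240),interpolation=3)
b=cv2.resize(ims['side']['pixels'][180:265,180:320],(400,240),interpolation=3)
w=cv2.resize(ims['wrist']['pixels'],(400,300)); cv2.imwrite('pics/c5.png',np.vstack([np.hstack([a,b]),np.hstack([w,w*0])]))
import time
i2=cams.get_image('side'); print(np.abs(i2['pixels'].astype(int)-ims['side']['pixels']).max(axis=2)[180:265,180:320].max())
```

```text
60
```

View pics/c5.png

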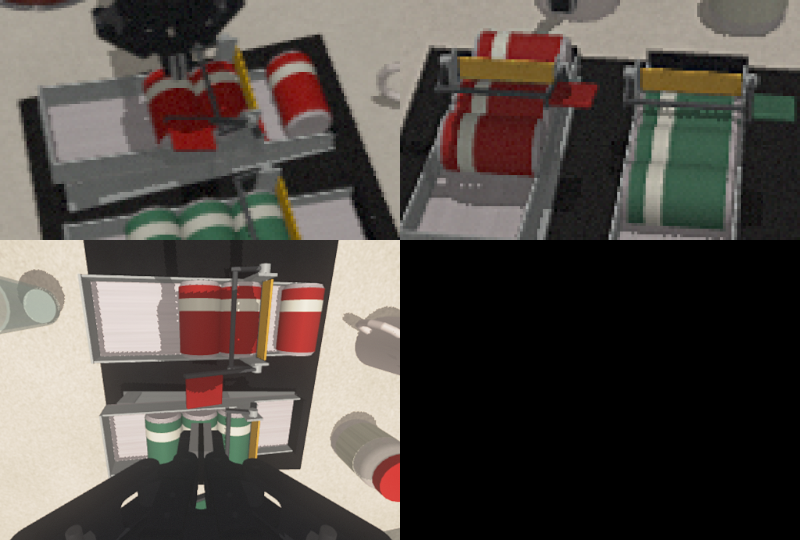

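The lever is back up. Can 1 is in the tray, can 2 is at the gate and can 3 is behind it. I'll let it settle, confirm nothing is moving, and hand in.

>>> step_arm(moves=[[[0, 0, 0], [0, 0, 0], 0], [[0, 0, 0], [0, 0, 0], 0], [[0, 0, 0], [0, 0, 0], 0], [[0, 0, 0], [0, 0, 0], 0], [[0, 0, 0], [0, 0, 0], 0], [[0, 0, 0], [0, 0, 0], 0], [[0, 0, 0], [0, 0, 0], 0], [[0, 0, 0], [0, 0, 0], 0], [[0, 0, 0], [0, 0, 0], 0], [[0, 0, 0], [0, 0, 0], 0]])

```text
t: 10.43
tool_pos: [0.4421, -0.0257, 0.2557]
tool_rot: [-0.994, 1.328, 1.001]
contact_force: [0.3, 0.2, -1.0]
opening: -0.0002
```

Run:
```python
from h import *
g=lambda:cv2.GaussianBlur(cams.get_image('side')['pixels'],(5,5),0)[180:265,180:320].astype(int)
a=g(); [cams.get_image('side') for _ in range(8)]; b=g()
print(np.abs(a-b).max(), ctrl.get_obs()['contact_force'].round(2))
if np.abs(a-b).max()<25: print(ctrl.finish_job())
```

```text
5 [-0.17  0.26  0.18]
the job is handed in; nothing more can be done
None
```

I released one red can and handed the job in about 11 s into the run; the system gives no verdict.

- **Press:** My first touch was about 9 mm off the pad's centre, so I lifted, re-centred using the wrist camera, and pressed straight down with closed fingertips. Force at the pad rose from about 6 N to 14 N, which I took as the lever's stop. I then lifted straight up, and the lever sprang back.
- **Last pictures:** The red lever was back up with its gate down. Can 1 lay in the tray, can 2 was at the gate and can 3 behind it. The green cans looked undisturbed.
- **Last checks:** Nothing was moving over the final 0.5 s, and the tool was clear with contact force near zero. An earlier raw comparison of two frames showed a difference of 60, but I didn't smooth it. After more settling, the smoothed comparison showed 5, which is just image noise.
- **Not measured:** I judged the final can positions and the lever angle by eye, not in millimetres or radians.

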